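# Pop the dish soap and catch it before the wash basin

### The arm

A 6-joint arm with a two-finger parallel gripper is mounted at the origin on the work surface. World frame = base frame: x ahead of the robot, y to its left, z up, the work surface at z = 0. Lengths are in m, angles in rad, forces in N, time in s.
With the tool pointing down it reaches from about 0.35 to 0.775 m from the base axis. Payload 7.3 kg.
Tool frame: the origin (TCP) lies on the centre line of the jaws, within the pads' length; the fingertips stand 11 mm ahead of it and the grasp point (between the pads) lies 8 mm behind it; y points along the fingers, z is the direction in which the jaws open and shut, and the axes are right-handed (so a half turn about y gives the same grasp; the last joint's range is limited). The gripper opens to 92 mm and grips with 3 to 60 N. Pads are 19 mm wide; open, the fingers measure 130 mm over their backs; the gripper's body (75 mm by 190 mm) begins 47 mm behind the grasp point.
Start: joints at [-1.434, 0.342, 1.524, -0, 1.275, -0.146], TCP at [0.147, -0.504, 0.238] pointing down, gripper open.
Joint ranges: [-2.53, 2.53], [-0.77, 2.02], [0.04, 2.7], [-1, 4.14], [0.28, 2.66], [-3.11, 3.11]. Speed limits (rad/s): [2.57, 2.57, 3.14, 3.14, 3.14, 3.14].

### API

Orientations are given as [roll, pitch, yaw] about the fixed x, y, z axes, in that order (R = Rz(yaw) Ry(pitch) Rx(roll)).
In Python, from cell import robot, cams gives the robot as it stands.
- The arm moves only by the tool apply_moves, never from a script. Its argument "plan" is a list of rows, each a list of 7 numbers: the shift along the tool's x, y, z in m, then the turn, a rotation vector about the tool's x, y, z in degrees, then the gripper command: -1 is fully open, 1 is shut, values between are in proportion. A call has exactly 5 rows; each row is the pose to reach, as a shift and turn from the pose commanded when the call began, along the tool's axes at that moment; what a row does not reach only later rows make up. A row lasts 1/8 s, in which the tool goes at most 62.5 mm and 10.7 degrees, less where a joint would pass 70% of its speed; a pose out of reach is approached as far as the arm can. A call with a gripper value outside its range is refused whole. The fingers move at their own pace and stop on an object; "squeeze" is the grip in N (left out, the last holds). Time passes only in rows, so rows that repeat a pose let the fingers close, or fill a call up. It gives the time, the measured TCP pose, the force and the opening at its end, in the units of the state.
- robot.observe(): the state, without advancing time (a new reading comes with each control period).
- cams.read_camera(name): name is "scene" or "top" or "wrist"; returns the picture (400x640x3 uint8, blue, green, red); there is no depth.
- cams.calibration(name): a dict with "fx", "fy", "cx", "cy" (pixels), "dist" ([k1, k2, p1, p2, k3] as OpenCV has them; the pictures are not rectified), "extrinsics" (4x4, takes a point from world to camera coordinates); the wrist camera has in their place "T_tool_cam" (4x4, takes a point from camera to tool coordinates, whose origin is the TCP and whose axes are the tool frame's). Camera axes: x right, y up, looking along -z (the intrinsics and any distortion apply to the point x, -y, -z); pixel columns grow to the right and rows downward; lengths in m; the calibration is good to about 2 mm. A picture is of the moment at which its call begins: read the wrist's pose just before it. calibration takes no time and is no camera call.
- robot.hand_in(): hands the job in, once; it reports no verdict.
The state is a dict: "time": time; "qpos": joint angles; "qvel": joint speeds; "joint_efforts": joint torques, N m; "tool_pos": TCP position; "tool_rot": TCP orientation; "contact_force": force on the tool from outside, world axes, zero at the start; "torque": the same for the moment, N m; "opening": finger opening in m.
Only numpy, scipy, OpenCV 4.12 (cv2) and the standard library are available. Lean on these libraries where they do the work, as an engineer would, in place of code of your own. Each camera call takes 0.05 s, during which the arm holds its last target. There are 200 camera calls.

### The job

Press the blue ejector button on the soap server with one finger so that the round green dish soap pops out of its seat, and stop the soap with the other finger as it slides down the steel slide, before it drops into the wash basin. The soap is only touched: it stays lying on the slide and is never lifted or carried, and the mug, jar and brush are left where they are. Finish while still holding the soap still on the slide, clear of its seat, with a finger.

Things in the scene. Friction and masses are not known exactly. Their poses are not given: they have to be found in the camera images.
- deck: fixed steel slide, 61 mm wide between rails 4 mm thick and 7 mm high, sloping down 25 degrees (0.44 rad). Origin: middle of the soap's seat, in the plane of the slide's surface, 125 mm above the counter. x straight downhill, z the surface's upward normal, y across, to the left looking downhill. The seat is sunk 5 mm and ends in a step at x = 30 mm; the wall behind it is 20 mm high.
- slide_lip (a point): middle of the slide's open lower lip, x = 150 mm from the seat's middle, 61 mm above the counter; past it the soap drops into the white basin (42 mm high). The slide is slippery: once popped, the soap gets here in under half a second, so the stopping finger must be in the lane first.
- lane (a point): point on the slide's surface, middle of the lane, x = 106 mm from the seat's middle, about 80 mm above the counter and level with the button across the slope: a good place for the stopping finger. Its axes are those of the slide (x downhill, z normal to the surface).
- soap: round green puck of dish soap, 56 mm across, 26 mm thick, about 80 g, very slippery. Origin: centre of its underside; z along its axis. It starts in the seat with its underside 5 mm below the slide's surface.
- button_top (a point): middle of the top of the blue ejector button, a vertical cap 30 mm across on a white block (50 x 46 mm, 86 mm high) to the right of the slide looking downhill, 62 mm sideways from point lane. Top 110 mm above the counter when released, 98 mm when fully down: then a fingertip of the same height over the lane is about 18 mm above the slide, clears the rails and still blocks the soap.
- button (a joint): travel of the ejector button, 0 = released, 0.012 m = fully down. It springs back up; it takes 2 N to start and about 6 N to hold fully down. It raises a brass lifter under the soap; the soap pops free at about 0.008 m.
- mug: blue ceramic mug, 76 mm across, 85 mm tall, standing on the counter. Origin: centre of its underside. A bystander.
- jar: glass jar with a black cap, 56 mm across, 85 mm tall, standing on the counter. Origin: centre of its underside. A bystander.
- brush: hand brush lying on the counter on the other side of the slide. Its origin is on its underside, x along its length. A bystander.
There are look-alikes about, which are no part of the job. What is meant by the soap is not brown, and is the larger of those in its own colour.

How it is judged:
By the outcome, as a careful person would: the job done as asked, in the order asked, and still so for the second after the job is handed in, while the arm keeps its last pose, push and grip.
It also fails if it takes over 27 s, if anything falls off the work surface, if the arm or the gripper's body presses on something with over 40 N, if the wrist force passes 120 N, or if a joint passes its speed limit or range.

## Working session

There is one attempt and no reset: what is moved stays moved. The work goes in short steps, Python scripts to look and compute and a tool call to move; the robot and the scene stay as the last step left them, time stands still between calls to the robot, and variables do not carry over. Pictures are saved under pics/ and viewed, about 8 in all and at most 12, crops included, and the job is handed in when it is done.

Besides the shell and the picture viewer there is one more tool, called after "Request:" as name([rows], argument=value, ...), one row to a line, values as JSON. apply_moves: Moves the arm, as the interface text tells. Its arguments: {"type":"object","properties":{"plan":{"type":"array","items":{"type":"array","items":{"type":"number"}}},"squeeze":{"type":"number"}},"required":["plan"]}

```bash
ls; mkdir -p pics
python3 - <<'E'
from cell import robot, cams
import cv2, numpy as np
np.set_printoptions(precision=4,suppress=True)
print(robot.observe())
for n in ("scene","top"):
    im=cams.read_camera(n); cv2.imwrite(f"pics/{n}0.png",im)
    print(n,cams.calibration(n))
print(cams.calibration("wrist"))
E
```

```text
pics
{'time': 0.0, 'qpos': array([-1.434 ,  0.3428,  1.525 , -0.    ,  1.2754, -0.146 ]), 'qvel': array([-0.0019,  0.001 ,  0.0014, -0.0005,  0.0001,  0.0008]), 'joint_efforts': array([  0.0001, -43.1244, -24.4212,   0.0718,   0.056 ,  -0.0001]), 'tool_pos': array([ 0.1465, -0.5037,  0.237 ]), 'tool_rot': array([-1.5724,  0.0002, -2.8588]), 'contact_force': array([-0.1975,  0.78  , -1.0341]), 'torque': array([ 0.0144,  0.0056, -0.0182]), 'opening': 0.09182187099697028}
scene {'fx': 396.2294382124856, 'fy': 396.2294382124856, 'cx': 318.306348452349, 'cy': 193.68982741165638, 'dist': array([-0.0508,  0.    ,  0.    ,  0.    ,  0.    ]), 'extrinsics': array([[ 0.3201,  0.9474, -0.0033, -0.1795],
       [-0.5396,  0.1852,  0.8213,  0.2167],
       [ 0.7787, -0.2611,  0.5705, -1.2787],
       [ 0.    ,  0.    ,  0.    ,  1.    ]])}
top {'fx': 518.2768155433706, 'fy': 518.2768155433706, 'cx': 328.81488986540717, 'cy': 195.24055811238722, 'dist': array([-0.0021,  0.    ,  0.    ,  0.    ,  0.    ]), 'extrinsics': array([[-0.0004, -1.    , -0.0068,  0.0007],
       [ 0.9928, -0.0012,  0.1196, -0.6012],
       [-0.1196, -0.0067,  0.9928, -0.9363],
       [ 0.    ,  0.    ,  0.    ,  1.    ]])}
{'fx': 310.63307030042915, 'fy': 310.63307030042915, 'cx': 320.87498120079306, 'cy': 200.6970683047705, 'dist': array([-0.0403,  0.    ,  0.    ,  0.    ,  0.    ]), 'T_tool_cam': array([[-0.0003, -0.9649, -0.2628, -0.0704],
       [ 0.0003,  0.2628, -0.9649, -0.1467],
       [ 1.    , -0.0004,  0.0002,  0.0001],
       [ 0.    ,  0.    ,  0.    ,  1.    ]])}
```

View pics/top0.png

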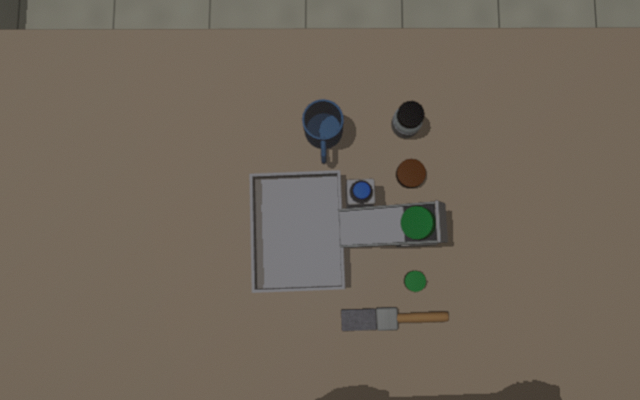

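View pics/scene0.png

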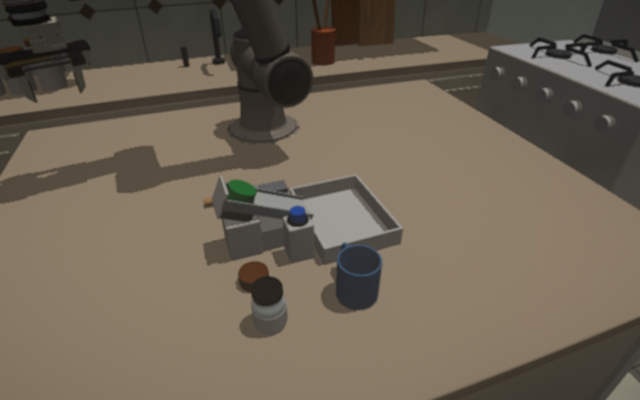

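Top view shows three soap-like discs. The large green one at (417,223) sits in the slide's seat. A smaller green one is at (415,281) and a brown one at (411,173), both on the counter. The soap is the one at (417,223), since it is green and the larger of the two. The button is at (361,190), and downhill is to image left (about +y). Next I'll measure these and confirm in an enlarged crop.

```bash
cat > h.py <<'E'
import cv2, numpy as np
from cell import robot, cams
from scipy.spatial.transform import Rotation as Ro
np.set_printoptions(precision=4,suppress=True)
def wext(st):
    T=np.eye(4);T[:3,:3]=Ro.from_euler('xyz',st['tool_rot']).as_matrix();T[:3,3]=st['tool_pos']
    return np.linalg.inv(T@cams.calibration('wrist')['T_tool_cam'])
def ray(n,uv,E=None):
    c=cams.calibration(n);E=c['extrinsics'] if E is None else E
    K=np.array([[c['fx'],0,c['cx']],[0,c['fy'],c['cy']],[0,0,1]])
    x,y=cv2.undistortPoints(np.array([[uv]],float),K,c['dist'])[0,0]
    R=E[:3,:3];return -R.T@E[:3,3], R.T@np.array([x,-y,-1])
def onz(n,uv,z,E=None):
    o,d=ray(n,uv,E);return o+d*(z-o[2])/d[2]
def two(r1,r2):
    (a,d),(b,e)=r1,r2
    s=np.linalg.lstsq(np.c_[d,-e],b-a,rcond=None)[0]
    p,q=a+s[0]*d,b+s[1]*e;return (p+q)/2,np.linalg.norm(p-q)
def blobs(im,col,amin=20):
    h=cv2.cvtColor(im,cv2.COLOR_BGR2HSV)
    lo,hi={'g':((45,120,50),(80,255,255)),'b':((108,150,90),(130,255,255))}[col]
    m=cv2.inRange(h,lo,hi);C,_=cv2.findContours(m,cv2.RETR_EXTERNAL,cv2.CHAIN_APPROX_NONE)
    return sorted([(cv2.contourArea(c),*cv2.minEnclosingCircle(c)) for c in C if cv2.contourArea(c)>amin],reverse=True)
E
python3 - <<'E'
from h import *
for n in('top','scene'):
    im=cv2.imread(f'pics/{n}0.png')
    for c in 'gb': print(n,c,blobs(im,c))
t=cv2.imread('pics/top0.png')[140:310,320:460]
cv2.imwrite('pics/crop.png',cv2.resize(t,None,fx=3.5,fy=3.5,interpolation=cv2.INTER_CUBIC))
E
```

```text
top g [(798.0, (416.7358093261719, 222.12994384765625), 16.561681747436523), (291.5, (414.8999938964844, 280.5), 10.210885047912598)]
top b [(186.5, (361.2826232910156, 189.71739196777344), 8.208449363708496)]
scene g [(249.5, (242.0, 187.5), 13.756916999816895)]
scene b [(75.0, (296.6153869628906, 211.0), 6.690637111663818)]
```

View pics/crop.png

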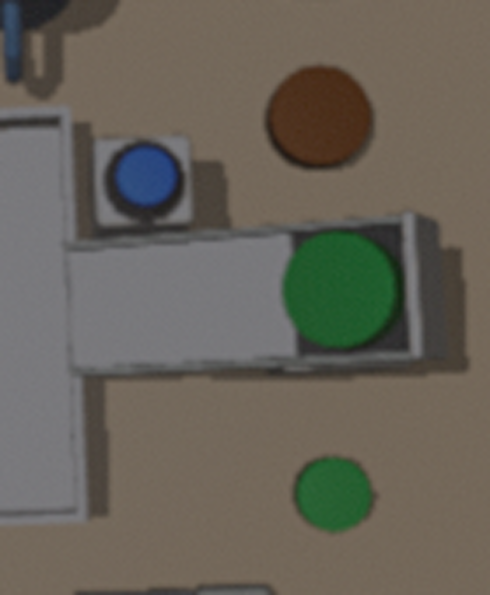

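The crop confirms it: the large green disc is in the seat, at crop (342,290). The small green and brown discs lie on the counter, and the blue cap is at crop (146,177) on its white block.

Run:
```python
from h import *
s=onz('top',(416.7,222.1),.144); b=onz('top',(361.3,189.7),.110)
print('soap,button',s,b, 'edge-slide')
print('2view', two(ray('top',(361.3,189.7)),ray('scene',(296.6,211))))
v=(b-s)[:2]; ang=np.arctan2(v[1],v[0]); print('dist',np.linalg.norm(v),'exp',np.hypot(.0872,.062))
down=ang+np.arctan2(.062,.0872)   # button is right (clockwise) of downhill
print('downhill deg',np.degrees(down))
# check: slide rail edges from crop (70,243)-(405,215) far rail top; (77,372)-(415,352) near rail
for p,q in (((70,243),(405,215)),((77,372),(415,352))):
    P=[onz('top',(320+x/3.5,140+y/3.5),z) for (x,y),z in ((p,.067),(q,.143))]; d=P[0]-P[1]; print(P,np.degrees(np.arctan2(d[1],d[0])))
dn=np.array([np.cos(down),np.sin(down)]); rt=np.array([dn[1],-dn[0]])
lane=b[:2]-.062*rt; print('lane',lane,'mid',b[:2]-.031*rt, 'tool yaw', np.degrees(np.arctan2(-dn[1],-dn[0])))
```

```text
soap,button [ 0.5433 -0.1458  0.144 ] [ 0.6019 -0.0566  0.11  ] edge-slide
2view (array([ 0.6026, -0.0566,  0.1057]), np.float64(0.0005346172373953843))
dist 0.10680705116233417 exp 0.10699457930194407
downhill deg 92.1160140355287
[array([ 0.5716, -0.0202,  0.067 ]), array([ 0.5777, -0.1783,  0.143 ])] 92.22759579616942
[array([ 0.5052, -0.0236,  0.067 ]), array([ 0.5128, -0.1814,  0.143 ])] 92.77109875420778
lane [ 0.54   -0.0589] mid [ 0.5709 -0.0577] tool yaw -87.8839859644713
```

Request:
apply_moves([
  [-0.053,0,-0.031,0,-7.6,0,0.065],
  [-0.106,0,-0.062,0,-15.2,0,0.065],
  [-0.16,0,-0.093,0,-22.8,0,0.065],
  [-0.213,0,-0.124,0,-30.4,0,0.065],
  [-0.266,0,-0.155,0,-38,0,0.065],
])

```text
time: 0.72
tool_pos: [0.3597, -0.2794, 0.2376]
tool_rot: [-1.571, -0.0, -2.192]
contact_force: [0.4, -0.0, 0.4]
opening: 0.0466
```

Request:
apply_moves([
  [-0.06,0,0.008,0,-7.6,0,0.065],
  [-0.12,0,0.017,0,-15.2,0,0.065],
  [-0.18,0,0.025,0,-22.8,0,0.065],
  [-0.24,0,0.034,0,-30.4,0,0.065],
  [-0.303,0,0.043,0,-38,0,0.065],
])

```text
time: 1.35
tool_pos: [0.5711, -0.0597, 0.2374]
tool_rot: [-1.571, -0.0, -1.528]
contact_force: [0.8, -1.0, 0.6]
opening: 0.0429
```

Run:
```python
from h import *
st=robot.observe(); im=cams.read_camera('wrist'); cv2.imwrite('pics/w1.png',im)
print(st['time'],st['tool_pos'],np.degrees(st['tool_rot']),st['opening'],st['contact_force'])
E=wext(st)
for c,z in(('g',.144),('b',.110)):
    for a,p,r in blobs(im,c): print(c,a,p,r,onz('wrist',p,z,E))
```

```text
1.35 [ 0.5711 -0.0597  0.2374] [-90.0246  -0.0119 -87.5465] 0.042922304300994425 [ 0.7586 -1.0375  0.5648]
g 978.5 (291.5, 306.0) 27.771488189697266 [ 0.5488 -0.1524  0.144 ]
b 743.5 (355.78570556640625, 193.7857208251953) 16.451955795288086 [ 0.6025 -0.0559  0.11  ]
```

View pics/w1.png

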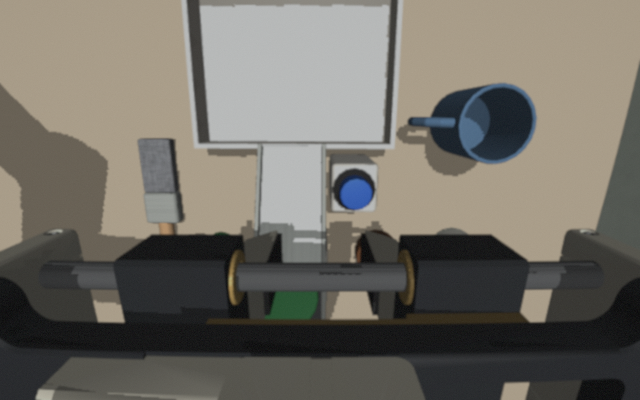

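The wrist view shows the button at (356,194), which casts to (0.6025,-0.056) and agrees with the top camera. The lane lies between the rails at column 292, and the fingers straddle as planned. Descending to just above the button.

Request:
apply_moves([
  [0,0.03,0,0,0,0,0.065],
  [0,0.06,0,0,0,0,0.065],
  [0,0.09,0,0,0,0,0.065],
  [0,0.11,0,0,0,0,0.065],
  [0,0.11,0,0,0,0,0.065],
])

```text
time: 2.02
tool_pos: [0.5688, -0.0611, 0.1259]
tool_rot: [-1.575, 0.001, -1.533]
contact_force: [-1.5, 0.4, 0.2]
opening: 0.0428
```

Run:
```python
from h import *
st=robot.observe(); print(st['time'],st['tool_pos'],np.degrees(st['tool_rot']),st['opening'],st['contact_force'])
a=cams.read_camera('scene')[130:290,180:380]; b=cams.read_camera('top')[120:280,320:460]
f=lambda i,w:cv2.resize(i,(w,560),interpolation=cv2.INTER_CUBIC)
cv2.imwrite('pics/s2.png',f(a,700)); cv2.imwrite('pics/t2.png',f(b,490))
```

```text
2.025 [ 0.5688 -0.0611  0.1259] [-90.238    0.0636 -87.8064] 0.042845041925177955 [-1.4507  0.4029  0.1563]
```

View pics/s2.png

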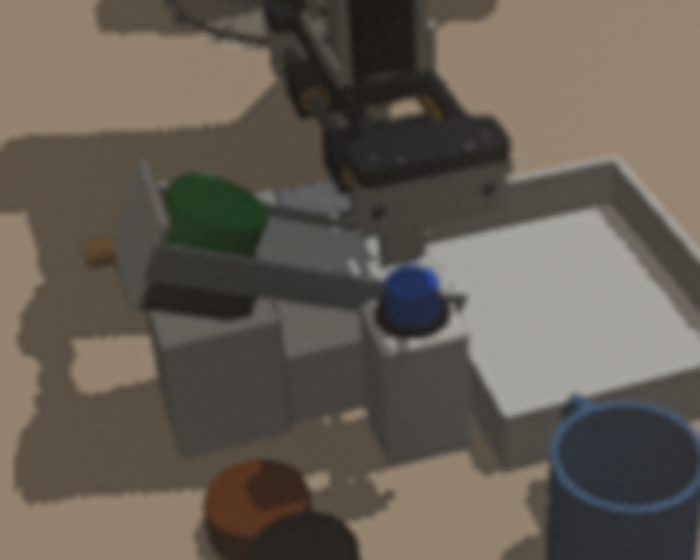

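Crop shows the finger directly above the blue cap at (410,275), the other finger over the lane, and the soap still seated. Pressing now, with a small centring correction.

Request:
apply_moves([
  [-0.003,0,0.002,0,0,0,0.065],
  [-0.003,0.008,0.002,0,0,0,0.065],
  [-0.003,0.014,0.002,0,0,0,0.065],
  [-0.003,0.019,0.002,0,0,0,0.065],
  [-0.003,0.02,0.002,0,0,0,0.065],
])

```text
time: 2.75
tool_pos: [0.5729, -0.0582, 0.109]
tool_rot: [-1.568, -0.0, -1.532]
contact_force: [-1.1, 1.8, 14.5]
opening: 0.0427
```

Run:
```python
from h import *
a=cams.read_camera('scene')[130:290,180:380]; b=cams.read_camera('top')
st=robot.observe(); print(st['time'],st['tool_pos'],np.degrees(st['tool_rot']),st['opening'],st['contact_force'])
print(blobs(b,'g'))
f=lambda i,w:cv2.resize(i,(w,400),interpolation=cv2.INTER_CUBIC)
cv2.imwrite('pics/s3.png',np.hstack([f(a,450),f(b[140:300,320:460],350)]))
```

```text
2.85 [ 0.5729 -0.0582  0.1091] [-89.8287  -0.0274 -87.7967] 0.043229473591443864 [-0.2873  1.186  10.37  ]
[(69.0, (394.0, 232.0), 9.219644546508789)]
```

View pics/s3.png

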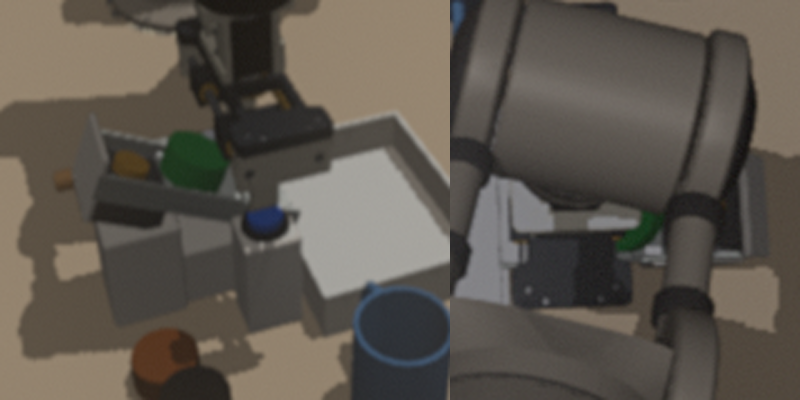

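The soap has popped out: the brass lifter is visible in the empty seat at (130,163). The soap rests against the lane finger at (195,160), and the button is fully down with about 10 N. I'll hold and check that it stays still.

Request:
apply_moves([
  [0,0,0,0,0,0,0.065],
  [0,0,0,0,0,0,0.065],
  [0,0,0,0,0,0,0.065],
  [0,0,0,0,0,0,0.065],
  [0,0,0,0,0,0,0.065],
])

```text
time: 3.48
tool_pos: [0.5729, -0.0582, 0.109]
tool_rot: [-1.568, -0.001, -1.532]
contact_force: [0.2, 2.1, 9.9]
opening: 0.0428
```

Run:
```python
from h import *
for k in range(2):
    a=cams.read_camera('scene'); cv2.imwrite(f'pics/s4_{k}.png',a)
    st=robot.observe(); print(st['time'],st['tool_pos'],st['opening'],st['contact_force'],blobs(a,'g'))
    for i in range(4): cams.read_camera('scene')
i=a[130:290,180:380]; cv2.imwrite('pics/s5.png',cv2.resize(i,(700,560),interpolation=cv2.INTER_CUBIC))
```

```text
3.525 [ 0.5729 -0.0582  0.109 ] 0.042842552391686675 [-0.6408  1.8841  9.4844] [(170.5, (266.868408203125, 191.2894744873047), 12.08734130859375)]
3.775 [ 0.5728 -0.0582  0.1091] 0.04282036964009572 [-0.6953  1.6748  9.6241] [(169.0, (267.1538391113281, 191.38461303710938), 12.3856782913208)]
```

View pics/s5.png

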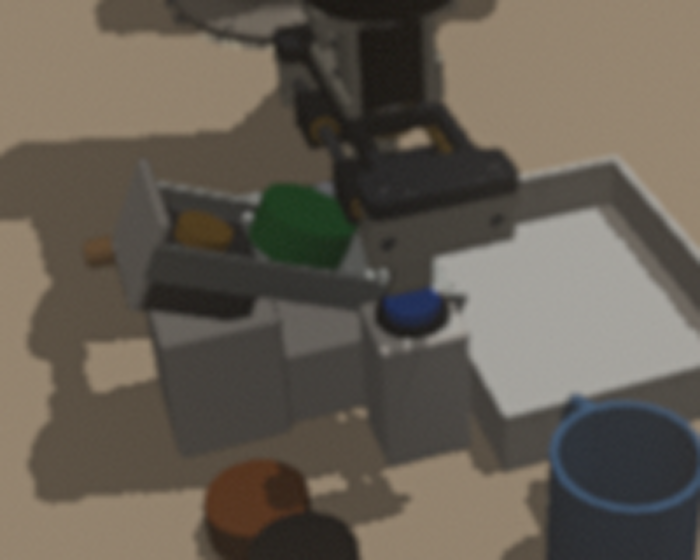

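The soap is at rest against the finger at crop (300,225), clear of the seat whose brass lifter shows at (203,230). It moved less than 0.3 px between looks, and the mug and the brown disc look unmoved. Handing in.

```bash
python3 -c "
from cell import robot
print(robot.hand_in())"
```

```text
the job is handed in; nothing more can be done
None
```

I pressed the blue button fully down with one finger, and the large green soap popped out and stopped against the other finger, which was already in the lane. I handed in at about 3.8 s with the soap still held on the slide.

**Last checks:**
- **Soap:** it stayed put to within 0.3 px over 0.25 s, clear of the seat, whose lifter was visible and empty.
- **Button:** it was held down with about 10 N upward on the tool.
- **Bystanders:** the mug looked unmoved. The jar and brush were not measured afterwards, but the fingers never came near them.
- **Measurements:** the top and wrist cameras placed the button within about 1 mm of each other. The wrist camera's reading of the soap was about 9 mm off because the gripper hid part of it, so I did not use it.

No check failed.

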